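# True up a profile frame corner with the assembly square and hold it

## Robot

A 6-joint arm with a two-finger parallel gripper is mounted at the origin on the work surface. World frame = base frame: x ahead of the robot, y to its left, z up, the work surface at z = 0. Lengths are in mm, angles in rad, forces in N, time in s.
With the tool pointing down it reaches from about 300 to 850 mm from the base axis. Payload 5.4 kg.
Tool frame: the origin (TCP) lies midway between the tips of the shut fingers; the grasp point (between the pads) lies 19 mm behind it; z points along the fingers, y is the direction in which the jaws open and shut (so a half turn about z gives the same grasp; the last joint's range is limited). The gripper opens to 85 mm and grips with 20 to 120 N. Pads are 22 mm wide; open, the fingers measure 114 mm over their backs; the gripper's body (76 mm by 85 mm) begins 54 mm behind the grasp point. The pads swing forward as they close: fully open they stand 13 mm farther back than shut.
Start: joints at [0.955, 0.158, 1.597, -0, 1.386, -0.21], TCP at [226.991, 528.281, 231.299] pointing down, gripper open.
Joint ranges: [-2.91, 2.91], [-0.94, 2.29], [0.18, 2.7], [-1.29, 4.43], [0.17, 2.64], [-3, 3]. Speed limits (rad/s): [2.57, 2.57, 3.14, 3.14, 3.14, 3.14].

## Interface

Orientations are given as a 3x3 rotation matrix whose columns are the frame's x, y, z axes.
In Python, from bench import r gives the robot as it stands. The module is installed in compiled form; this text tells all that it offers.
- The arm moves only by the tool apply_moves, never from a script. Its argument "steps" is text: rows parted by semicolons, each of 7 numbers parted by spaces: the finger opening in mm, from 0 to 85.4, then the shift along the tool's x, y, z in mm, then the turn, a rotation vector about the tool's x, y, z in degrees. In form: claw dx dy dz wx wy wz; .... A call has 1 to 10 rows; each row is the pose to reach, as a shift and turn from the pose commanded when the call began, along the tool's axes at that moment; what a row does not reach only later rows make up. A row lasts 1/12 s, in which the tool goes at most 41.7 mm and 7.16 degrees, less where a joint would pass 70% of its speed; a pose out of reach is approached as far as the arm can. A call with a gripper value outside its range is refused whole. The fingers move at their own pace and stop on an object; "force" is the grip in N (left out, the last holds). Time passes only in rows, so rows that repeat a pose let the fingers close. It gives the time, the measured TCP pose, the force and the opening at its end, in the units of the state.
- r.get_obs(): the state, without advancing time (a new reading comes with each control period).
- r.capture(name): name is "scene" or "top" or "wrist"; returns the picture (384x512x3 uint8, red, green, blue); there is no depth.
- r.camera_params(name): a dict with "fx", "fy", "cx", "cy" (pixels), "R" (3x3) and "t" (3): a world point X has camera coordinates R X + t; the wrist camera has in their place "hand_eye" (4x4, takes a point from camera to tool coordinates, whose origin is the TCP and whose axes are the flange's). Camera axes: x right, y down, z forward; pixel columns grow to the right and rows downward; lengths in mm; the calibration is good to about 2 mm. A picture is of the moment at which its call begins: read the wrist's pose just before it. camera_params takes no time and is no camera call.
- r.close_job(): hands the job in, once; it reports no verdict.
The state is a dict: "clock": time; "joint_pos": joint angles; "qd": joint speeds; "joint_torque": joint torques, N m; "eef_pos": TCP position; "tool_rot": TCP orientation; "ft_force": force on the tool from outside, world axes, zero at the start; "moment": the same for the moment, N m; "width": finger opening in mm.
Only numpy, scipy, OpenCV 4.12 (cv2) and the standard library are available. Lean on these libraries where they do the work, as an engineer would, in place of code of your own. Each camera call takes 0.05 s, during which the arm holds its last target.

## Task

The upright of this aluminium frame leans in because its joint bolt is only nipped up. Take the assembly square and, lying flat on the bench, press it fully home into the inside corner of the frame, so that one leg bears along the base rail, the other along the upright, and the upright has swung out to stand square to the rail. Finish while still gripping the square and pressing it against both, ready for the bolt to be tightened, and leave the other things on the bench where they are.

Things in the scene. Friction and masses are not known exactly. Their poses are not given: they have to be found in the camera images.
- rail: base rail of the frame corner, fixed to the bench: 40 x 40 mm slotted aluminium profile. Origin: the true inside corner, at bench level. Runs along its y axis from y = -300 to +80 mm; inner face at x = 0, facing -x; back at x = 40. The square belongs at x < 0, y < 0. A steel T-plate with bolts lies on top of the joint (to 51 mm high), clear of the open corner.
- upright (a joint): swing of the upright (40 x 40 mm profile, x = -3 to -290 mm of rail) about its bolt, a vertical axis at x = -30, y = 20: 0 = square (inner face in the plane y = 0 of rail, body at y = 0 to 40), positive = free end leans into the corner (to -y). Starts 0.035 to 0.09, range -0.06 to 0.1 rad. Stiff by friction only, 0.22 N m: stays where pushed.
- square: assembly square, plain aluminium, about 0.4 kg, flat on the bench: two legs at a right angle, 170 mm long, 22 wide, 20 thick, with a diagonal brace; slides easily on the profile. Origin: the outer corner, at the underside (a 10 mm notch is cut there). Legs run along its -x and -y; outer faces at y = 0 and x = 0. When home in the corner its origin and axes coincide with those of rail.
- square_grip (a point): middle of the brace's top face, x = y = -70, z = 20 mm in square. The brace (14 mm wide, 20 thick) runs along x = -y of square; grip it here across its width, fingers closing along the diagonal through the outer corner. 50 mm free inside the triangle for one finger, open bench on the other side.
- spool: bystander: spool of copper wire with black flanges, 84 mm across, 60 mm high, origin under its centre; leave alone
- meter: bystander: black handheld meter lying on its back, 160 x 78 x 40 mm, origin under its centre; leave alone
- hexkey: bystander: T-handled hex key lying on the bench, 80 mm black handle along its y and a 140 mm steel shank along -x, 12 mm high, origin under the middle of the handle; leave alone
Things that resemble listed ones, but are neither listed nor needed, are in the scene too. Of the things that look like the square, take the one that is nearest to the robot's base at the start.

How it is judged (in metres and radians):
At the end, for the whole second after the job is handed in: upright square to the rail within 0.012 rad; assembly square seated in the corner within 2.5 mm and 0.015 rad, flat (0.05 rad) and within 6 mm of the bench, still (under 10 mm/s), gripped (fingers bear on it with over 15 N), pressing on rail and on upright with over 1 N each (value of joint upright between -0.012 and 0.012 rad and angle between the x axis of square and the x axis of rail, either way round below 0.015 rad and x of square in the frame of rail between -0.0025 and 0.0025 m and y of square in the frame of rail between -0.0025 and 0.0025 m and height (world z) of square below 0.006 m and contact force between square and upright above 1 N and contact force between square and rail above 1 N and contact force between the fingers and square above 15 N and linear speed of square below 0.01 m/s and angle between square's own z axis and vertical below 0.05 rad); the arm keeps its last pose, push and grip.
It fails at once if the wire spool is shifted by more than 20 mm (distance of spool from where it was at the start of the episode above 0.02 m).
It fails at once if the meter is shifted by more than 20 mm (distance of meter from where it was at the start of the episode above 0.02 m).
It fails at once if the hex key is shifted by more than 20 mm (distance of hexkey from where it was at the start of the episode above 0.02 m).
It also fails if it takes over 64 s, if anything falls off the work surface, if the arm or the gripper's body presses on something with over 40 N, if the wrist force passes 120 N, or if a joint passes its speed limit or range.

## Working session

There is one attempt and no reset: what is moved stays moved. The work goes in short steps, Python scripts to look and compute and a tool call to move; the robot and the scene stay as the last step left them, time stands still between calls to the robot, and variables do not carry over. Pictures are saved under pics/ and viewed, and the job is handed in when it is done.

Besides the shell and the picture viewer there is one more tool, called as a command line: name --argument value ..., lists and objects as JSON in quotes. apply_moves: Moves the arm, as the interface text tells. Its arguments: {"type":"object","properties":{"steps":{"type":"string"},"force":{"type":"number"}},"required":["steps"]}

```bash
mkdir -p pics
python3 - <<'E'
from bench import r
import cv2, numpy as np
np.set_printoptions(precision=4,suppress=True)
o=r.get_obs(); print(o)
for n in("scene","top","wrist"):
    im=r.capture(n); cv2.imwrite(f"pics/{n}0.png",cv2.cvtColor(im,cv2.COLOR_RGB2BGR)); print(n,r.camera_params(n))
E
```

```text
{'clock': 0.0, 'joint_pos': array([ 0.9549,  0.1591,  1.5982, -0.    ,  1.3862, -0.2101]), 'qd': array([ 0.002 , -0.0006,  0.0013,  0.0013, -0.0013,  0.0006]), 'joint_torque': array([ -0.0008, -39.6018, -33.1427,  -0.0004,   0.0085,   0.    ]), 'eef_pos': array([226.6535, 527.7871, 230.3159]), 'tool_rot': array([[-0.9188,  0.3948, -0.0011],
       [ 0.3948,  0.9188, -0.0016],
       [ 0.0004, -0.0019, -1.    ]]), 'ft_force': array([-0.5761, -1.018 , -0.0903]), 'moment': array([-0.0051, -0.037 ,  0.0165]), 'width': 85.37027924795999}
scene {'fx': 368.43601604163945, 'fy': 368.43601604163945, 'cx': 252.06170182727422, 'cy': 186.93311319300545, 'R': array([[-0.4891,  0.8722, -0.0082],
       [ 0.6655,  0.3671, -0.6499],
       [-0.5638, -0.3233, -0.76  ]]), 't': array([  95.1473, -402.3604, 1656.6072])}
top {'fx': 475.0591459787684, 'fy': 475.0591459787684, 'cx': 256.3771554144975, 'cy': 198.7979408222724, 'R': array([[ 0.003 , -1.    , -0.0004],
       [-0.9905, -0.0029, -0.1373],
       [ 0.1373,  0.0009, -0.9905]]), 't': array([ 177.4882,  561.3535, 1862.0672])}
wrist {'fx': 329.69265703047904, 'fy': 329.69265703047904, 'cx': 257.0350740740136, 'cy': 194.62218970218933, 'hand_eye': array([[   0.001 ,   -0.9554,   -0.2952,   75.4026],
       [   1.    ,    0.0006,    0.0014,    0.2295],
       [  -0.0012,   -0.2952,    0.9554, -142.0877],
       [   0.    ,    0.    ,    0.    ,    1.    ]])}
```

View pics/scene0.png

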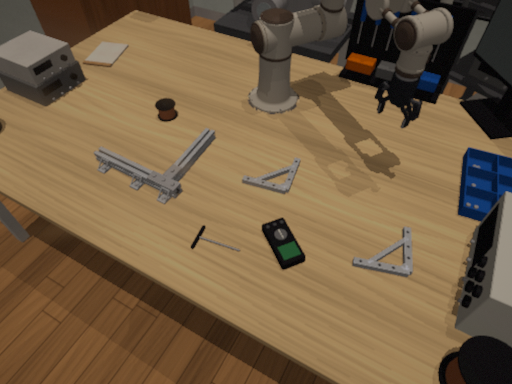

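View pics/top0.png

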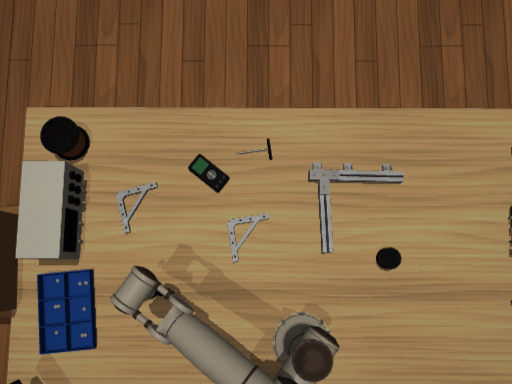

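View pics/wrist0.png

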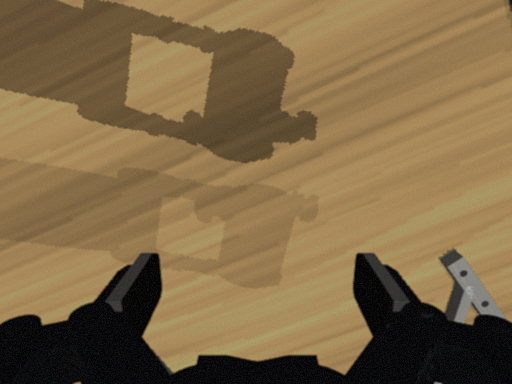

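The top view shows the near square with its outer corner at about (230,218) and its legs running right and down. The decoy is at (120,190). The frame corner is near (331,184), with the rail running right and the upright down. The spool is at (388,258), the meter at (208,173) and the hex key at (255,151). I'll enlarge the top view and do a coarse measurement.

```bash
cat > h.py <<'E'
import numpy as np, cv2
from bench import r
np.set_printoptions(precision=3,suppress=True)
def ray_plane(cam,px,z,pose=None):
    p=r.camera_params(cam); px=np.atleast_2d(np.array(px,float))
    d=np.c_[(px[:,0]-p['cx'])/p['fx'],(px[:,1]-p['cy'])/p['fy'],np.ones(len(px))]
    if cam=='wrist':
        Rt,pt=pose; H=np.array(p['hand_eye']); R=Rt@H[:3,:3]; c=Rt@H[:3,3]+pt
        D=d@R.T
    else:
        R=np.array(p['R']); c=-R.T@np.array(p['t']); D=d@R
    s=(z-c[2])/D[:,2]
    return c+D*s[:,None]
def project(cam,X,pose=None):
    p=r.camera_params(cam); X=np.atleast_2d(np.array(X,float))
    if cam=='wrist':
        Rt,pt=pose; H=np.array(p['hand_eye']); Rw=Rt@H[:3,:3]; c=Rt@H[:3,3]+pt
        C=(X-c)@Rw
    else: C=X@np.array(p['R']).T+np.array(p['t'])
    return np.c_[p['fx']*C[:,0]/C[:,2]+p['cx'],p['fy']*C[:,1]/C[:,2]+p['cy']]
def pose():
    o=r.get_obs(); return np.array(o['tool_rot']),np.array(o['eef_pos'])
E
python3 - <<'E'
from h import *
im=cv2.imread('pics/top0.png')
a=cv2.resize(im[195:275,210:290],None,fx=7,fy=7,interpolation=cv2.INTER_CUBIC)
b=cv2.resize(im[150:265,295:415],None,fx=6,fy=6/1.2,interpolation=cv2.INTER_CUBIC)
cv2.imwrite('pics/top0a.png',a);cv2.imwrite('pics/top0b.png',b)
print('square corner',ray_plane('top',[[230,218],[269,215],[235,262]],20))
print('frame',ray_plane('top',[[331,184],[403,184],[332,252],[321,252]],40))
print('spool',ray_plane('top',[388,258],60))
print('meter',ray_plane('top',[208,173],40))
E
```

```text
square corner [[485.208 284.941  20.   ]
 [497.786 128.206  20.   ]
 [309.99  263.237  20.   ]]
frame [[ 621.527 -120.326   40.   ]
 [ 622.374 -409.415   40.   ]
 [ 350.057 -119.223   40.   ]
 [ 349.928  -75.916   40.   ]]
spool [[ 326.979 -333.369   60.   ]]
meter [[665.017 374.39   40.   ]]
```

View pics/top0a.png

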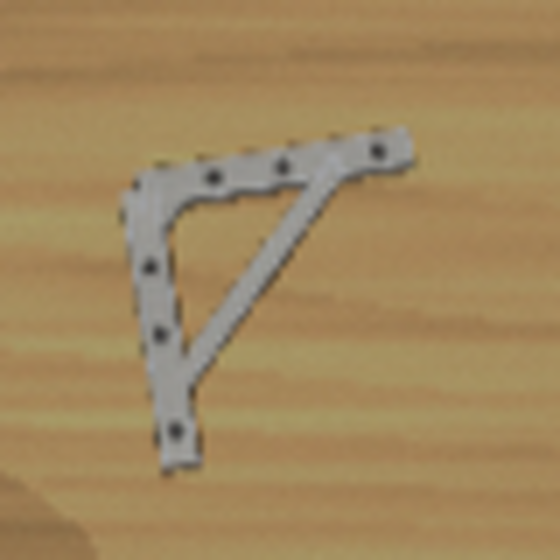

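View pics/top0b.png

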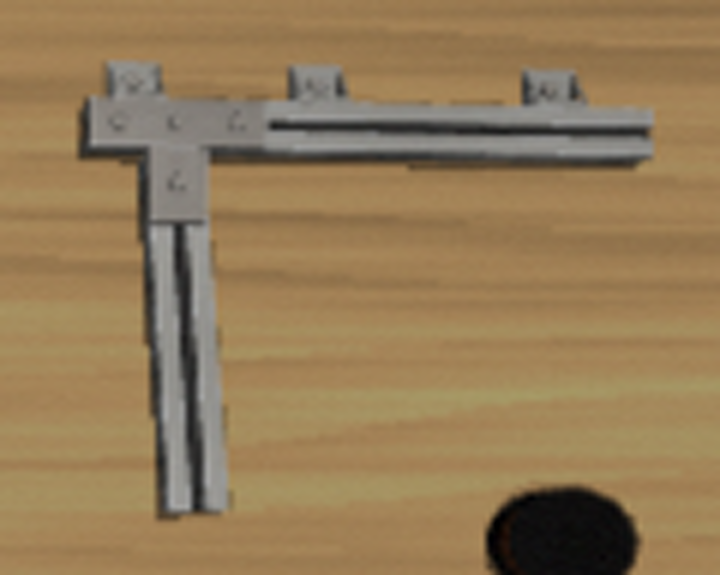

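Coarse result: the square's corner is near (485,285) with a yaw of about 0.1 rad. The frame corner is near (615,-120) with a yaw of about 0. I'll move the wrist camera over the square.

apply_moves --steps "85 -334 -225 0 0 0 16;85 -334 -225 0 0 0 16;85 -334 -225 0 0 0 16;85 -334 -225 0 0 0 16;85 -334 -225 0 0 0 16;85 -334 -225 0 0 0 16;85 -334 -225 0 0 0 16;85 -334 -225 0 0 0 16;85 -334 -225 0 0 0 16;85 -334 -225 0 0 0 16"

```text
clock: 0.98
eef_pos: [446.3, 186.6, 231.2]
tool_rot: [[-0.773, 0.634, 0.0], [0.634, 0.773, -0.001], [-0.001, -0.0, -1.0]]
ft_force: [0.5, -0.8, 1.1]
width: 85.1
```

apply_moves --steps "85 0 0 0 0 0 0;85 0 0 0 0 0 0;85 0 0 0 0 0 0"

```text
clock: 1.23
eef_pos: [444.6, 190.1, 231.0]
tool_rot: [[-0.774, 0.633, -0.001], [0.633, 0.774, 0.0], [0.001, -0.0, -1.0]]
ft_force: [0.8, -1.0, 0.3]
width: 85.1
```

Run:
```python
from h import *
P=pose(); im=r.capture('wrist'); cv2.imwrite('pics/w1.png',im[...,::-1]); print(P); np.savez('w1.npz',R=P[0],t=P[1])
```

```text
(array([[-0.774,  0.633, -0.001],
       [ 0.633,  0.774,  0.   ],
       [ 0.001, -0.   , -1.   ]]), array([444.585, 190.078, 231.029]))
```

View pics/w1.png

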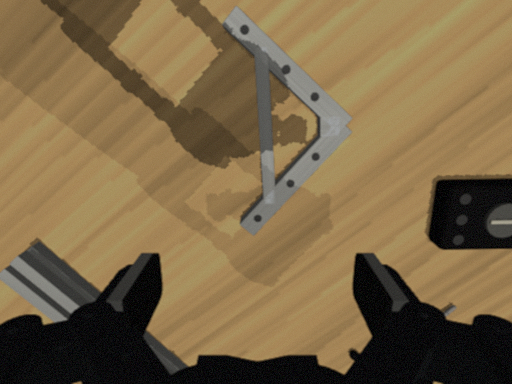

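The wrist view shows the square whole: its corner is near (350,127), leg ends at (235,15) and (250,228), and the brace runs from (262,60) to (269,195). I'll fit lines to the outer top edges.

```bash
cat >> h.py <<'E'
def graymask(im,lo=75,s=45):
    hsv=cv2.cvtColor(im,cv2.COLOR_RGB2HSV)
    return ((hsv[...,1]<s)&(hsv[...,2]>lo)).astype(np.uint8)*255
def subedge(im,p,q,w=6,n=60,ch=None):
    """sub-pixel max gradient of saturation across the segment p-q; returns points"""
    g=cv2.GaussianBlur(cv2.cvtColor(im,cv2.COLOR_RGB2HSV)[...,1].astype(np.float32) if ch is None else ch.astype(np.float32),(0,0),0.8)
    p,q=np.array(p,float),np.array(q,float); d=(q-p)/np.linalg.norm(q-p); nrm=np.array([-d[1],d[0]])
    t=np.linspace(0,1,n)[:,None]; base=p+(q-p)*t; s=np.arange(-w,w+.01,.25)
    X=base[:,None,:]+s[None,:,None]*nrm
    v=cv2.remap(g,X[...,0].astype(np.float32),X[...,1].astype(np.float32),cv2.INTER_LINEAR)
    gr=np.abs(np.gradient(v,axis=1)); i=gr.argmax(1); ok=(gr.max(1)>2)
    pts=base+s[i][:,None]*nrm
    return pts[ok]
def fitline(P):
    P=np.asarray(P)[:,:2].astype(np.float32)
    vx,vy,x0,y0=cv2.fitLine(P.reshape(-1,1,2),cv2.DIST_HUBER,0,0.01,0.01).ravel()
    d=np.array([vx,vy]); n=np.array([-vy,vx]); res=(P-[x0,y0])@n
    return np.array([x0,y0]),d,np.median(np.abs(res))
def inter(l1,l2):
    A=np.c_[l1[1],-l2[1]]; t=np.linalg.solve(A,l2[0]-l1[0]); return l1[0]+t[0]*l1[1]
E
python3 - <<'E'
from h import *
im=cv2.imread('pics/w1.png')[...,::-1].copy(); d=np.load('w1.npz'); P=(d['R'],d['t'])
m=graymask(im); 
n,l,st,c=cv2.connectedComponentsWithStats(m)
k=l[125,335]; print(k,st[k] if k else None)
a=subedge(im,(243,13),(338,106)); b=subedge(im,(338,145),(262,224))
A=fitline(ray_plane('wrist',a,20,P)); B=fitline(ray_plane('wrist',b,20,P))
print(len(a),len(b)); print(A,B)
o=inter(A,B); print('corner',o)
for L in(A,B): print(np.degrees(np.arctan2(L[1][1],L[1][0])))
# leg ends
print(ray_plane('wrist',[(238,8),(228,20),(241,228),(252,234)],20,P))
vis=im[...,::-1].copy()
for p in np.r_[a,b]: cv2.circle(vis,tuple(int(round(x)) for x in p),1,(0,0,255),-1)
cv2.imwrite('pics/w1v.png',cv2.resize(vis[0:250,180:400],None,fx=2.4,fy=2.4))
mm=im[...,::-1].copy(); mm[m>0]=(0,255,0); cv2.imwrite('pics/w1m.png',mm)
E
```

```text
1 [ 223    6  129  229 7684]
60 60
(array([409.749, 289.851], dtype=float32), array([0.986, 0.167], dtype=float32), np.float32(0.1279492)) (array([495.796, 197.312], dtype=float32), array([ 0.164, -0.986], dtype=float32), np.float32(0.1601446))
corner [478.452 301.511]
9.632326
-80.55004
[[314.862 273.221  20.   ]
 [316.648 259.103  20.   ]
 [490.358 129.603  20.   ]
 [504.224 134.67   20.   ]]
```

View pics/w1v.png

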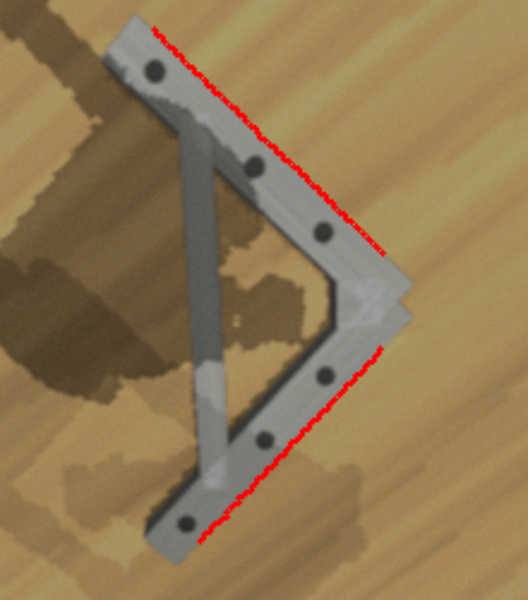

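The square measures corner (478.5, 301.5) and yaw about 9.5°. The two legs agree to 0.2° and are about 167 mm long. Next I'll look at the frame corner.

apply_moves --steps "85 -349 -213 -60 0 0 0;85 -349 -213 -60 0 0 0;85 -349 -213 -60 0 0 0;85 -349 -213 -60 0 0 0;85 -349 -213 -60 0 0 0;85 -349 -213 -60 0 0 0;85 -349 -213 -60 0 0 0;85 -349 -213 -60 0 0 0;85 -349 -213 -60 0 0 0;85 -349 -213 -60 0 0 0"

```text
clock: 2.12
eef_pos: [581.3, -196.6, 291.5]
tool_rot: [[-0.776, 0.631, 0.0], [0.631, 0.776, 0.0], [-0.0, 0.0, -1.0]]
ft_force: [0.7, 0.5, -0.2]
width: 85.0
```

apply_moves --steps "85 0 0 0 0 0 0;85 0 0 0 0 0 0;85 0 0 0 0 0 0;85 0 0 0 0 0 0"

```text
clock: 2.45
eef_pos: [580.5, -193.9, 291.1]
tool_rot: [[-0.776, 0.631, -0.001], [0.631, 0.776, 0.001], [0.001, 0.0, -1.0]]
ft_force: [-0.0, 1.2, -0.9]
width: 85.0
```

Run:
```python
from h import *
P=pose(); im=r.capture('wrist'); cv2.imwrite('pics/w2.png',im[...,::-1]); print(P); np.savez('w2.npz',R=P[0],t=P[1])
im=r.capture('top');cv2.imwrite('pics/top1.png',im[...,::-1])
```

```text
(array([[-0.776,  0.631, -0.001],
       [ 0.631,  0.776,  0.001],
       [ 0.001,  0.   , -1.   ]]), array([ 580.495, -193.916,  291.058]))
```

View pics/w2.png

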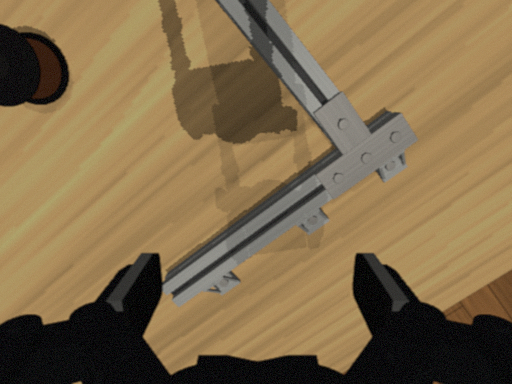

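The wrist view shows the rail running from (170,285) to (410,125) and the upright leaving the top edge at (220,0). The inside corner is near (338,155). I'll enlarge it to pick the edges.

Run:
```python
from h import *
im=cv2.imread('pics/w2.png')
cv2.imwrite('pics/w2z.png',cv2.resize(im[60:240,250:430],None,fx=3.3,fy=3.3,interpolation=cv2.INTER_CUBIC))
cv2.imwrite('pics/w2y.png',cv2.resize(im[150:310,150:330],None,fx=3.6,fy=3.6,interpolation=cv2.INTER_CUBIC))
```

```text
(no output)
```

View pics/w2z.png

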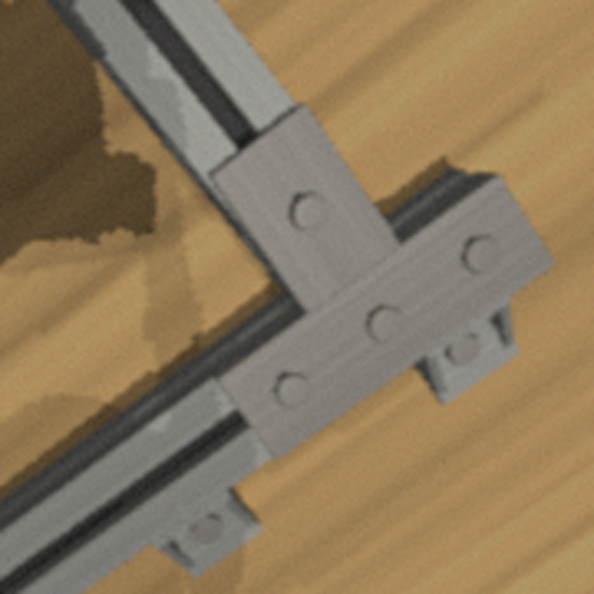

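View pics/w2y.png

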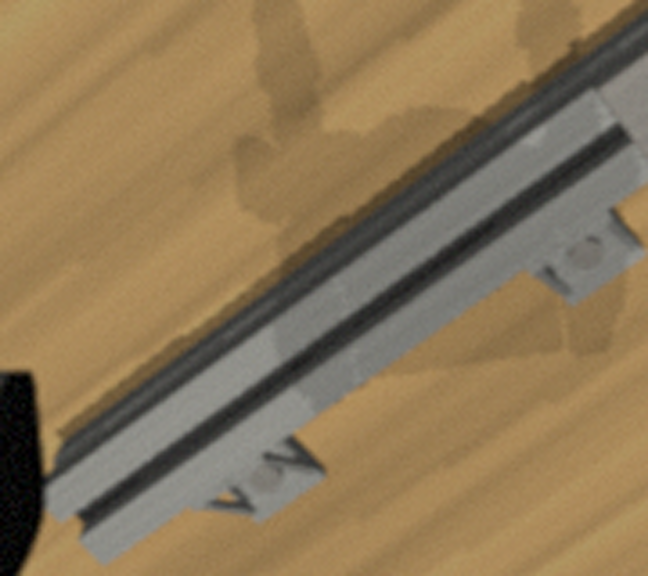

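Run:
```python
from h import *
im=cv2.imread('pics/w2.png')[...,::-1].copy(); d=np.load('w2.npz'); P=(d['R'],d['t'])
V=im.max(2)
def z1(x,y): return (250+x/3.3,60+y/3.3)
def z2(x,y): return (150+x/3.6,150+y/3.6)
E={'rail_in':(subedge(im,z2(70,468),z2(570,110),w=3,ch=V),40),
 'rail_back':(subedge(im,z2(330,412),z2(500,293),w=3),40),
 'rail_foot':(subedge(im,z2(75,440),z2(560,88),w=3),0),
 'up_in':(subedge(im,z1(75,15),z1(205,170),w=3,ch=V),40),
 'up_in_plate':(subedge(im,z1(216,184),z1(296,300),w=3,ch=V),51),
 'up_out':(subedge(im,z1(220,10),z1(280,92),w=3),40),
 'up_foot':(subedge(im,z1(100,95),z1(270,280),w=4),0)}
vis=im[...,::-1].copy(); L={}
for k,(p,z) in E.items():
    L[k]=fitline(ray_plane('wrist',p,z,P)); a=np.degrees(np.arctan2(L[k][1][1],L[k][1][0]))
    print(k,len(p),L[k][0],'ang %.2f'%(a%180),'res %.2f'%L[k][2])
    for q in p: cv2.circle(vis,tuple(int(round(x)) for x in q),0,(0,0,255),-1)
def dist(a,b): n=np.array([-a[1][1],a[1][0]]); return (b[0]-a[0])@n
print('rail width',dist(L['rail_in'],L['rail_back']),'upr width',dist(L['up_in'],L['up_out']),'foot-in',dist(L['rail_in'],L['rail_foot']))
print('corner(approx) in/in',inter(L['rail_in'],L['up_in']))
cv2.imwrite('pics/w2v.png',cv2.resize(vis[0:310,150:420],None,fx=1.9,fy=1.9))
```

```text
rail_in 60 [ 637.249 -272.282] ang 88.90 res 0.17
rail_back 60 [ 677.091 -264.678] ang 88.77 res 0.19
rail_foot 60 [ 638.228 -278.728] ang 88.81 res 0.23
up_in 60 [ 545.51  -112.463] ang 0.81 res 0.49
up_in_plate 60 [ 606.344 -111.843] ang 0.71 res 1.05
up_out 60 [556.174 -72.699] ang 2.19 res 0.15
up_foot 59 [ 586.788 -111.063] ang 3.49 res 0.30
rail width -39.68991 upr width 39.60976 foot-in -1.1028993
corner(approx) in/in [ 640.331 -111.119]
```

View pics/w2v.png

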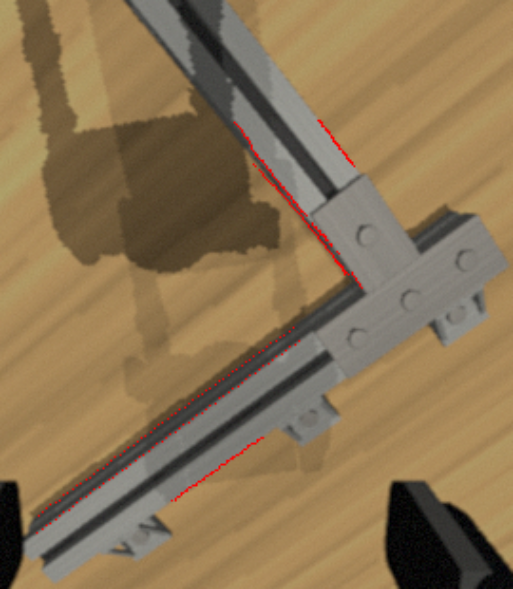

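Run:
```python
from h import *
im=cv2.imread('pics/w2.png')[...,::-1].copy(); d=np.load('w2.npz'); P=(d['R'],d['t'])
V=im.max(2); 
def z1(x,y): return (250+x/3.3,60+y/3.3)
cv2.imwrite('pics/w2u.png',cv2.resize(im[0:130,210:340,::-1],None,fx=4.5,fy=4.5,interpolation=cv2.INTER_CUBIC))
p=subedge(im,(275,4),z1(282,95),w=4,n=120); o=fitline(ray_plane('wrist',p,40,P)); print('out',o,np.degrees(np.arctan2(o[1][1],o[1][0])))
top=cv2.imread('pics/top1.png')
print(project('top',[[640.45,-112,40],[478.5,301.5,20],[640.45,-112,0]]))
cv2.imwrite('pics/top1b.png',cv2.resize(top[155:265,215:410],None,fx=4,fy=4,interpolation=cv2.INTER_CUBIC))
```

```text
out (array([518.247, -74.371], dtype=float32), array([0.999, 0.046], dtype=float32), np.float32(0.11553596)) 2.6155834
[[328.842 179.353]
 [225.86  219.651]
 [327.374 181.086]]
```

View pics/w2u.png

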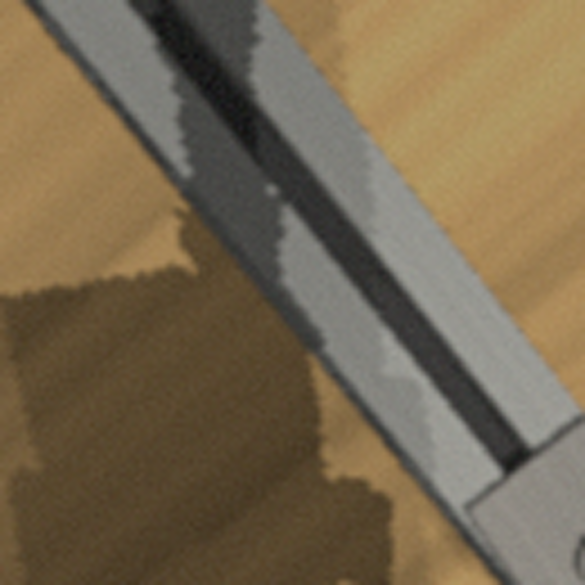

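View pics/top1b.png

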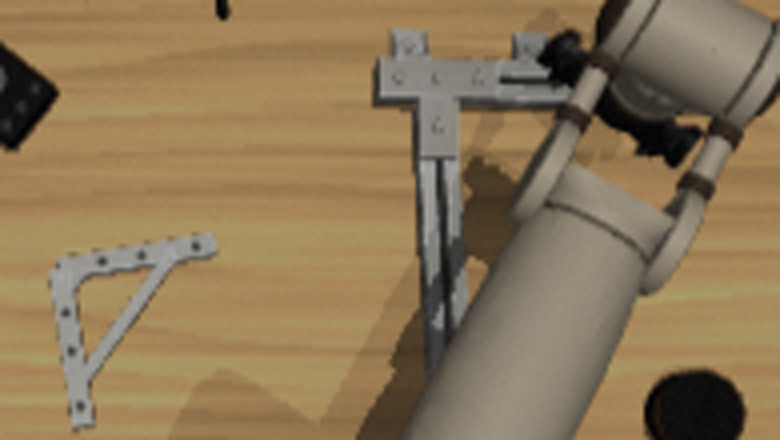

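Frame: corner near (640.5, -110.8), yaw -1.15°, upright lean about 0.066 rad. Both profile widths measured 39.6 mm, which checks. The square's grip point is at (421, 220.9) with jaw direction 54.5°. I'll go above it with the fingers at 40 mm, so the inner finger fits in the triangle.

apply_moves --steps "40 385 221 171 0 0 -3.6;40 385 221 171 0 0 -3.6;40 385 221 171 0 0 -3.6;40 385 221 171 0 0 -3.6;40 385 221 171 0 0 -3.6;40 385 221 171 0 0 -3.6;40 385 221 171 0 0 -3.6;40 385 221 171 0 0 -3.6;40 385 221 171 0 0 -3.6;40 385 221 171 0 0 -3.6"

```text
clock: 3.38
eef_pos: [440.3, 169.5, 141.2]
tool_rot: [[-0.813, 0.582, 0.001], [0.582, 0.813, 0.0], [-0.001, 0.001, -1.0]]
ft_force: [0.9, 0.4, -0.4]
width: 39.7
```

Run:
```python
from h import *
P=pose(); print(P)
d=np.array([421,220.9,120])-P[1]; print('remaining tool', P[0].T@d)
```

```text
(array([[-0.813,  0.582,  0.001],
       [ 0.582,  0.813,  0.   ],
       [-0.001,  0.001, -1.   ]]), array([440.276, 169.487, 141.239]))
remaining tool [45.608 30.581 21.228]
```

apply_moves --steps "40 45 30 21 0 0 0;40 45 30 21 0 0 0;40 45 30 21 0 0 0;40 45 30 21 0 0 0;40 45 30 21 0 0 0"

```text
clock: 3.8
eef_pos: [423.3, 217.6, 121.3]
tool_rot: [[-0.813, 0.582, 0.002], [0.582, 0.813, -0.0], [-0.001, 0.001, -1.0]]
ft_force: [0.4, -0.5, 0.5]
width: 40.0
```

Run:
```python
from h import *
P=pose(); im=r.capture('wrist'); cv2.imwrite('pics/w3.png',im[...,::-1]); print(P); np.savez('w3.npz',R=P[0],t=P[1])
d=np.array([421,220.9,120])-P[1]; print('remaining tool', P[0].T@d)
print(project('wrist',[[421,220.9,20],[478.5,301.5,20]],P))
```

```text
(array([[-0.813,  0.582,  0.002],
       [ 0.582,  0.813, -0.   ],
       [-0.001,  0.001, -1.   ]]), array([423.318, 217.556, 121.272]))
remaining tool [3.834 1.367 1.268]
[[257.986 190.119]
 [386.619 189.911]]
```

View pics/w3.png

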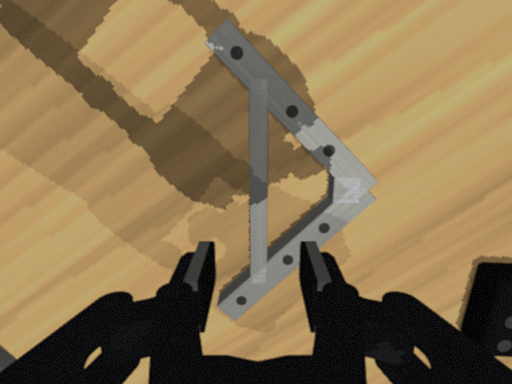

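The wrist view has the brace centred at (258,190), matching the projected grip point, and it is symmetric about the jaws. I'll descend.

apply_moves --steps "40 3.8 1.4 30 0 0 0;40 3.8 1.4 60 0 0 0;40 3.8 1.4 80 0 0 0;40 3.8 1.4 95 0 0 0;40 3.8 1.4 105 0 0 0;40 3.8 1.4 111 0 0 0;40 3.8 1.4 115 0 0 0;40 3.8 1.4 117 0 0 0;40 3.8 1.4 117 0 0 0;40 3.8 1.4 117 0 0 0"

```text
clock: 4.68
eef_pos: [421.3, 221.3, 4.3]
tool_rot: [[-0.813, 0.583, 0.002], [0.583, 0.813, 0.0], [-0.001, 0.001, -1.0]]
ft_force: [0.6, -0.5, -0.3]
width: 40.0
```

Run:
```python
from h import *
P=pose(); im=r.capture('wrist'); cv2.imwrite('pics/w4.png',im[...,::-1]); print(P)
print('err tool',P[0].T@(np.array([421,220.9,4])-P[1]))
```

```text
(array([[-0.813,  0.583,  0.002],
       [ 0.583,  0.813,  0.   ],
       [-0.001,  0.001, -1.   ]]), array([421.318, 221.277,   4.312]))
err tool [ 0.039 -0.492  0.311]
```

View pics/w4.png

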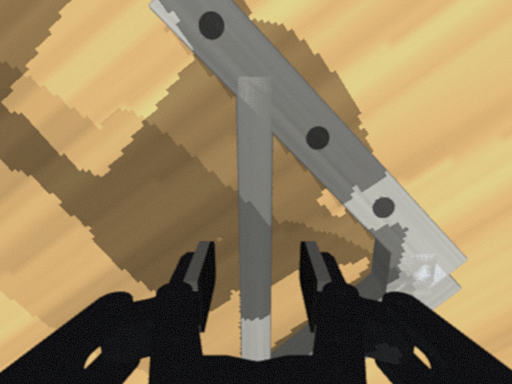

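The brace lies vertical in the image between the fingertips, at columns 238–272 with tips at 205 and 310, so it is aligned. I'll close.

apply_moves --steps "0 0 0 0 0 0 0;0 0 0 0 0 0 0;0 0 0 0 0 0 0;0 0 0 0 0 0 0;0 0 0 0 0 0 0;0 0 0 0 0 0 0;0 0 0 0 0 0 0" --force 90

```text
clock: 5.32
eef_pos: [421.0, 221.3, 4.2]
tool_rot: [[-0.813, 0.583, 0.001], [0.583, 0.813, 0.0], [-0.001, 0.001, -1.0]]
ft_force: [-0.4, -0.7, 5.0]
width: 11.5
```

Run:
```python
from h import *
o=r.get_obs(); print(o['width'],o['eef_pos'],o['ft_force'],o['moment'])
P=pose(); im=r.capture('wrist'); cv2.imwrite('pics/w5.png',im[...,::-1]);
```

```text
11.484338612114302 [420.974 221.321   4.236] [-0.422 -0.723  4.972] [-0.057  0.262  0.038]
```

View pics/w5.png

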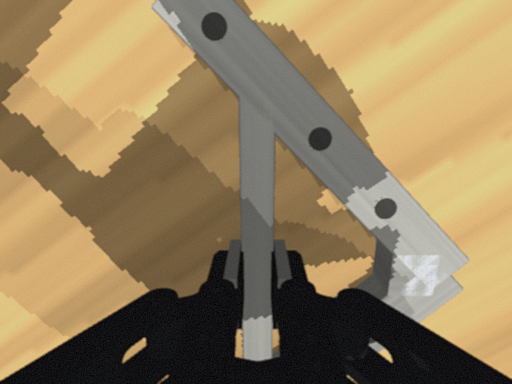

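The square is gripped, with the opening holding at 11.5 mm. I'll lift, then carry it over the upright to a hover about 20–28 mm short of home, turning it parallel to the rail.

apply_moves --steps "0 0 0 -15 0 0 0;0 0 0 -40 0 0 0;0 0 0 -70 0 0 0;0 0 0 -85 0 0 0;0 -25 -19 -85 0 0 1;0 -51 -40 -85 0 0 2;0 -77 -60 -85 0 0 3;0 -103 -80 -85 0 0 4;0 -129 -100 -85 0 0 5;0 -155 -120 -85 0 0 6"

```text
clock: 6.2
eef_pos: [475.6, 32.0, 87.6]
tool_rot: [[-0.747, 0.665, -0.002], [0.665, 0.747, 0.0], [0.002, -0.001, -1.0]]
ft_force: [0.0, -0.4, -4.1]
width: 11.6
```

Run:
```python
from h import *
o=r.get_obs(); P=pose(); print(o['width'],P,o['ft_force'])
print('rem tool',P[0].T@(np.array([548.5,-207,89])-P[1]),'turn',np.degrees(np.arctan2(P[0][1,1],P[0][0,1]))-43.85)
```

```text
11.579687798600663 (array([[-0.747,  0.665, -0.002],
       [ 0.665,  0.747,  0.   ],
       [ 0.002, -0.001, -1.   ]]), array([475.62 ,  31.962,  87.587])) [ 0.015 -0.449 -4.113]
rem tool [-213.354 -129.976   -1.627] turn 4.46044442532876
```

apply_moves --steps "0 -30 -18 0 0 0 1;0 -60 -36 0 0 0 2;0 -90 -55 0 0 0 3;0 -120 -73 0 0 0 3.5;0 -150 -91 0 0 0 4;0 -180 -110 0 0 0 4.5;0 -205 -125 0 0 0 4.5;0 -213 -130 0 0 0 4.5;0 -213 -130 0 0 0 4.5;0 -213 -130 0 0 0 4.5"

```text
clock: 7.03
eef_pos: [548.4, -204.8, 87.4]
tool_rot: [[-0.692, 0.722, -0.002], [0.722, 0.692, 0.002], [0.003, -0.0, -1.0]]
ft_force: [0.2, -0.3, -4.4]
width: 11.6
```

Run:
```python
from h import *
o=r.get_obs(); P=pose(); print(o['width'],P,o['ft_force'])
print('rem tool',P[0].T@(np.array([548.5,-207,89])-P[1]),'turn',np.degrees(np.arctan2(P[0][1,1],P[0][0,1]))-43.85)
for n in('wrist','scene','top'):
    im=r.capture(n); cv2.imwrite(f'pics/{n}6.png',im[...,::-1])
np.savez('w6.npz',R=P[0],t=P[1])
s=cv2.imread('pics/scene6.png'); cv2.imwrite('pics/scene6z.png',cv2.resize(s[90:260,80:320],None,fx=3,fy=3,interpolation=cv2.INTER_CUBIC))
```

```text
11.638639973313321 (array([[-0.692,  0.722, -0.002],
       [ 0.722,  0.692,  0.002],
       [ 0.003, -0.   , -1.   ]]), array([ 548.361, -204.791,   87.356])) [ 0.161 -0.272 -4.399]
rem tool [-1.686 -1.429 -1.648] turn -0.046981259384274665
```

View pics/wrist6.png

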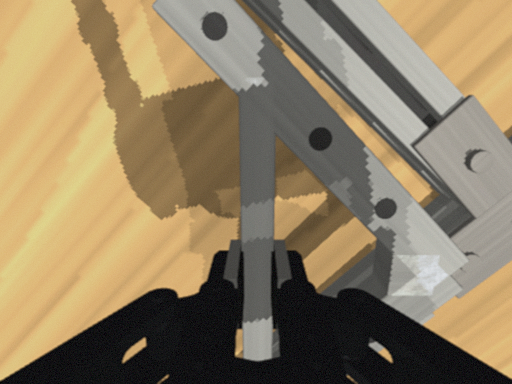

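View pics/scene6z.png

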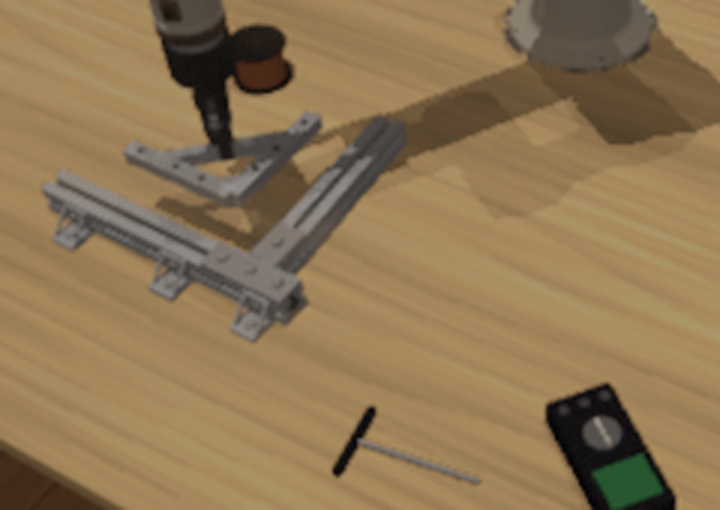

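The wrist view shows the square still held as before, with its corner at (467,264) and the upright beyond it at upper right. The scene view shows it hovering inside the corner, clear of the upright. I'll get the square's pose in the tool frame from the clean picture taken just after gripping (w5), and cross-check it here.

Run:
```python
from h import *
im=cv2.imread('pics/w5.png')[...,::-1].copy()
d=np.load('w3.npz'); R=np.array([[-0.813,0.583,0.001],[0.583,0.813,0],[-0.001,0.001,-1]]); u,_,v=np.linalg.svd(R); R=u@v
P=(R,np.array([420.974,221.321,4.236]))
a=subedge(im,(245,12),(440,230),w=6); A=fitline(ray_plane('wrist',a,20,P))
print(A,np.degrees(np.arctan2(A[1][1],A[1][0])))
# second leg outer edge near the corner
b=subedge(im,(459,289),(420,315),w=5,n=30); B=fitline(ray_plane('wrist',b,20,P)); print(B,np.degrees(np.arctan2(B[1][1],B[1][0])))
br=[subedge(im,(239,110),(239,200),w=4,n=40),subedge(im,(274,140),(272,200),w=4,n=40)]
for q in br:
    L=fitline(ray_plane('wrist',q,20,P)); print('brace',np.degrees(np.arctan2(L[1][1],L[1][0])),(R.T@(np.r_[L[0],20]-P[1]))[:2])
o=inter(A,B);print('corner w',o,'tool',R.T@(np.r_[o,0]-P[1]))
vis=im[...,::-1].copy()
for p in np.r_[a,b,br[0],br[1]]: cv2.circle(vis,tuple(int(round(x)) for x in p),0,(0,0,255),-1)
cv2.imwrite('pics/w5v.png',vis)
```

```text
(array([395.55 , 287.573], dtype=float32), array([0.986, 0.165], dtype=float32), np.float32(0.04124255)) 9.516307
(array([482.147, 277.803], dtype=float32), array([ 0.166, -0.986], dtype=float32), np.float32(0.09686093)) -80.41833
brace -35.803493 [49.22 -6.55]
brace -35.346977 [46.331  7.149]
corner w [478.16  301.421] tool [ 0.21  98.416  4.314]
```

View pics/w5v.png

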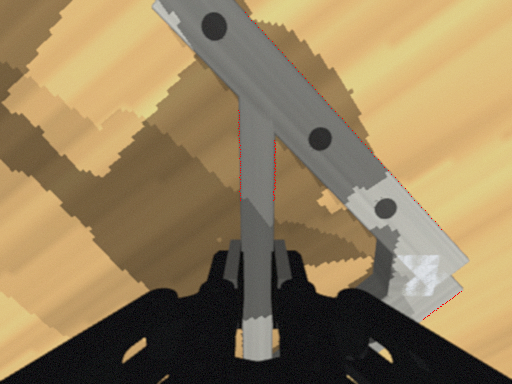

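The square in the tool frame has its corner at (0.2, 98.4) and yaw = jaw angle − 44.8°, close to the ideal 99 and 45°. I'll lower to just above the bench.

apply_moves --steps "0 -1.7 -1.4 15 0 0 0;0 -1.7 -1.4 35 0 0 0;0 -1.7 -1.4 52 0 0 0;0 -1.7 -1.4 66 0 0 0;0 -1.7 -1.4 74 0 0 0;0 -1.7 -1.4 79 0 0 0;0 -1.7 -1.4 81 0 0 0;0 -1.7 -1.4 82 0 0 0;0 -1.7 -1.4 82 0 0 0;0 -1.7 -1.4 82 0 0 0"

```text
clock: 8.02
eef_pos: [550.1, -208.0, 7.5]
tool_rot: [[-0.693, 0.721, 0.001], [0.721, 0.693, -0.001], [-0.002, 0.0, -1.0]]
ft_force: [0.8, 0.1, -3.2]
width: 11.5
```

```bash
cat >> h.py <<'E'
C=np.array([640.5,-110.8]); YAW=np.radians(-1.15)
Rr=np.array([[np.cos(YAW),-np.sin(YAW)],[np.sin(YAW),np.cos(YAW)]])
def status():
    o=r.get_obs(); P=pose(); ta=np.degrees(np.arctan2(P[0][1,1],P[0][0,1]))
    cw=P[1]+P[0]@np.array([.2,98.6,4.3])
    print('t %.2f'%o['clock'],'w %.1f'%o['width'],'tcp',P[1],'sq in rail',Rr.T@(cw[:2]-C),'yaw rel deg %.2f'%(ta-44.8+1.15),'tilt',P[0][2,:2])
    F=np.array(o['ft_force']); print('F world',F,'F rail',Rr.T@F[:2],'M',o['moment'])
E
python3 -c "
from h import *
status()
im=r.capture('wrist'); cv2.imwrite('pics/w7.png',im[...,::-1])"
```

```text
t 8.02 w 11.5 tcp [ 550.144 -207.974    7.484] sq in rail [-18.806 -29.106] yaw rel deg 0.20 tilt [-0.002  0.   ]
F world [ 0.766  0.065 -3.238] F rail [0.765 0.081] M [-0.053  0.076  0.004]
```

View pics/w7.png

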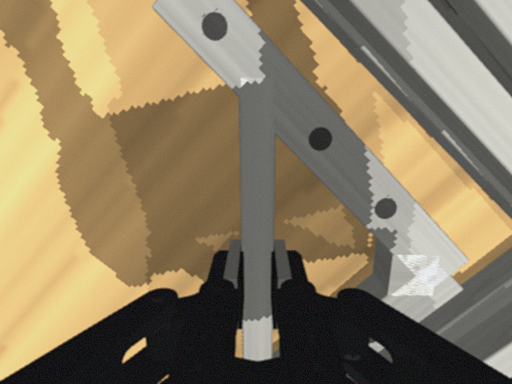

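The square is inside the corner and clear of both faces. I'll lower the last bit and slide toward the rail (rail +x = tool (−.707, +.707)).

apply_moves --steps "0 0 0 1.5 0 0 0;0 0 0 2.5 0 0 0;0 0 0 2.5 0 0 0;0 -2.5 2.5 2.5 0 0 0;0 -5 5 2.5 0 0 0;0 -7.5 7.5 2.5 0 0 0;0 -9 9 2.5 0 0 0;0 -10 10 2.5 0 0 0;0 -10 10 2.5 0 0 0;0 -10 10 2.5 0 0 0"

```text
clock: 8.9
eef_pos: [564.3, -208.0, 4.3]
tool_rot: [[-0.693, 0.721, 0.001], [0.721, 0.693, -0.0], [-0.001, 0.001, -1.0]]
ft_force: [0.9, -0.7, -1.4]
width: 12.0
```

```bash
python3 -c "
from h import *
status()"
```

```text
t 8.90 w 12.0 tcp [ 564.306 -208.017    4.306] sq in rail [ -4.643 -28.866] yaw rel deg 0.20 tilt [-0.001  0.001]
F world [ 0.887 -0.668 -1.358] F rail [ 0.9  -0.65] M [ 0.014 -0.173  0.06 ]
```

apply_moves --steps "0 -0.7 0.7 0 0 0 0;0 -1.4 1.4 0 0 0 0;0 -2.1 2.1 0 0 0 0;0 -2.8 2.8 0 0 0 0;0 -2.8 2.8 0 0 0 0;0 -2.8 2.8 0 0 0 0"

```text
clock: 9.4
eef_pos: [567.8, -208.1, 4.3]
tool_rot: [[-0.693, 0.721, 0.0], [0.721, 0.693, -0.0], [-0.0, 0.0, -1.0]]
ft_force: [-1.7, 0.7, 3.1]
width: 11.7
```

```bash
python3 -c "
from h import *
status()"
```

```text
t 9.40 w 11.7 tcp [ 567.763 -208.085    4.288] sq in rail [ -1.191 -28.862] yaw rel deg 0.20 tilt [-0.  0.]
F world [-1.733  0.668  3.053] F rail [-1.746  0.633] M [0.015 0.475 0.023]
```

apply_moves --steps "0 -0.7 0.7 0 0 0 0;0 -1.4 1.4 0 0 0 0;0 -1.4 1.4 0 0 0 0;0 -1.4 1.4 0 0 0 0"

```text
clock: 9.73
eef_pos: [568.1, -208.0, 4.3]
tool_rot: [[-0.693, 0.721, -0.004], [0.721, 0.693, 0.001], [0.003, -0.002, -1.0]]
ft_force: [-10.3, -0.3, 10.2]
width: 11.5
```

```bash
python3 -c "
from h import *
status()"
```

```text
t 9.73 w 11.5 tcp [ 568.07  -208.02     4.267] sq in rail [ -0.92  -28.772] yaw rel deg 0.21 tilt [ 0.003 -0.002]
F world [-10.287  -0.289  10.205] F rail [-10.279  -0.495] M [ 0.044  1.504 -0.082]
```

Rail contact at about 10 N, with the estimated x at -0.9, consistent with the calibration. I'll ease off a little and slide along the rail toward the upright (rail +y = tool (.707, .707)).

apply_moves --steps "0 0.4 -0.4 -0.6 0 0 0;0 2.4 1.6 -0.6 0 0 0;0 4.9 4.1 -0.6 0 0 0;0 7.4 6.6 -0.6 0 0 0;0 9.9 9.1 -0.6 0 0 0;0 11.9 11.1 -0.6 0 0 0;0 12.4 11.6 -0.6 0 0 0;0 12.4 11.6 -0.6 0 0 0"

```text
clock: 10.4
eef_pos: [568.4, -191.5, 4.3]
tool_rot: [[-0.693, 0.721, -0.002], [0.721, 0.693, -0.001], [0.001, -0.002, -1.0]]
ft_force: [-6.9, -3.3, 2.5]
width: 11.8
```

```bash
python3 -c "
from h import *
status()
im=r.capture('wrist'); cv2.imwrite('pics/w8.png',im[...,::-1])"
```

```text
t 10.40 w 11.8 tcp [ 568.395 -191.469    4.263] sq in rail [ -0.917 -12.225] yaw rel deg 0.21 tilt [ 0.001 -0.002]
F world [-6.934 -3.283  2.549] F rail [-6.866 -3.422] M [-0.451  0.929  0.028]
```

View pics/w8.png

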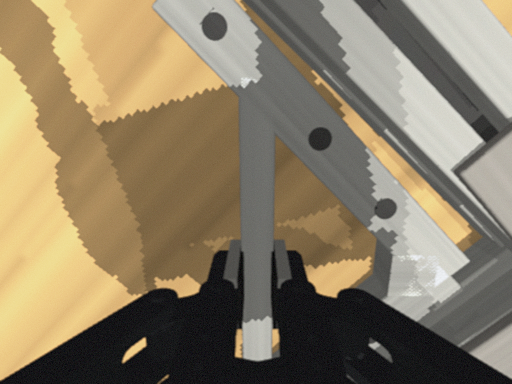

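The leg's far end, near (245,10), is just about to touch the leaning upright, with the wedge gap widening toward the corner as expected. I'll keep sliding.

apply_moves --steps "0 0.7 0.7 0 0 0 0;0 1.6 1.6 0 0 0 0;0 2.5 2.5 0 0 0 0;0 3.5 3.5 0 0 0 0;0 4.5 4.5 0 0 0 0;0 5.5 5.5 0 0 0 0;0 6.5 6.5 0 0 0 0;0 7 7 0 0 0 0;0 7 7 0 0 0 0"

```text
clock: 11.2
eef_pos: [568.6, -182.2, 4.3]
tool_rot: [[-0.693, 0.721, -0.002], [0.721, 0.693, -0.002], [0.0, -0.003, -1.0]]
ft_force: [-6.7, -5.0, 1.9]
width: 11.5
```

```bash
python3 -c "
from h import *
status()"
```

```text
t 11.20 w 11.5 tcp [ 568.587 -182.228    4.276] sq in rail [-0.904 -2.991] yaw rel deg 0.21 tilt [ 0.    -0.003]
F world [-6.69  -4.959  1.853] F rail [-6.589 -5.092] M [-0.829  0.943 -0.075]
```

apply_moves --steps "0 0.4 0.4 0 0 0 0;0 0.8 0.8 0 0 0 0;0 1.1 1.1 0 0 0 0;0 1.4 1.4 0 0 0 0;0 1.4 1.4 0 0 0 0;0 1.4 1.4 0 0 0 0"

```text
clock: 11.7
eef_pos: [568.6, -180.4, 4.3]
tool_rot: [[-0.693, 0.721, -0.002], [0.721, 0.693, -0.002], [-0.0, -0.003, -1.0]]
ft_force: [-6.1, -6.0, 1.3]
width: 11.7
```

```bash
python3 -c "
from h import *
status()"
```

```text
t 11.70 w 11.7 tcp [ 568.65  -180.367    4.304] sq in rail [-0.88  -1.129] yaw rel deg 0.21 tilt [-0.    -0.003]
F world [-6.079 -6.027  1.292] F rail [-5.957 -6.148] M [-0.843  0.958  0.069]
```

apply_moves --steps "0 0.4 0.4 0 0 0 0;0 0.7 0.7 0 0 0 0;0 0.7 0.7 0 0 0 0;0 0.7 0.7 0 0 0 0"

```text
clock: 12.03
eef_pos: [568.6, -179.5, 4.3]
tool_rot: [[-0.693, 0.721, -0.002], [0.721, 0.693, -0.002], [-0.0, -0.003, -1.0]]
ft_force: [-5.7, -6.1, 0.0]
width: 11.7
```

```bash
python3 -c "
from h import *
status()
P=pose(); np.savez('w9.npz',R=P[0],t=P[1])
im=r.capture('wrist'); cv2.imwrite('pics/w9.png',im[...,::-1])"
```

```text
t 12.03 w 11.7 tcp [ 568.646 -179.529    4.284] sq in rail [-0.897 -0.296] yaw rel deg 0.21 tilt [-0.    -0.003]
F world [-5.735 -6.118  0.021] F rail [-5.612 -6.231] M [-0.94   0.988  0.001]
```

View pics/w9.png

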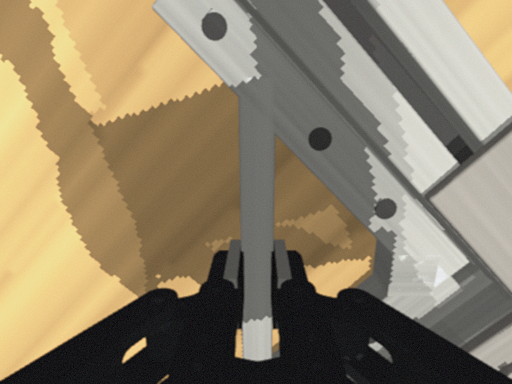

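The gap along the upright is nearly closed, but the y force is still flat at about 6 N, so there is no hard stop yet. I'll continue.

apply_moves --steps "0 0.4 0.4 0 0 0 0;0 0.7 0.7 0 0 0 0;0 0.7 0.7 0 0 0 0;0 0.7 0.7 0 0 0 0"

```text
clock: 12.42
eef_pos: [568.7, -179.5, 4.3]
tool_rot: [[-0.693, 0.721, -0.002], [0.721, 0.693, -0.004], [-0.001, -0.004, -1.0]]
ft_force: [-6.6, -9.4, -0.3]
width: 11.4
```

```bash
python3 -c "
from h import *
status()"
```

```text
t 12.42 w 11.4 tcp [ 568.654 -179.506    4.274] sq in rail [-0.898 -0.271] yaw rel deg 0.21 tilt [-0.001 -0.004]
F world [-6.624 -9.41  -0.333] F rail [-6.434 -9.541] M [-1.366  1.051 -0.049]
```

apply_moves --steps "0 0.4 0.4 0 0 0 0;0 0.7 0.7 0 0 0 0;0 0.7 0.7 0 0 0 0;0 0.7 0.7 0 0 0 0"

```text
clock: 12.75
eef_pos: [568.7, -179.5, 4.3]
tool_rot: [[-0.693, 0.721, -0.001], [0.721, 0.693, -0.005], [-0.003, -0.005, -1.0]]
ft_force: [-7.3, -11.5, -1.2]
width: 11.5
```

```bash
python3 -c "
from h import *
status()"
```

```text
t 12.75 w 11.5 tcp [ 568.662 -179.499    4.298] sq in rail [-0.886 -0.273] yaw rel deg 0.21 tilt [-0.003 -0.005]
F world [ -7.252 -11.542  -1.234] F rail [ -7.019 -11.685] M [-1.96   1.081 -0.034]
```

Hard stop reached: y force is up to 11.7 N with no further motion, and x is -7 N. Next I'll check the angles of the upright and the square in the image.

Run:
```python
from h import *
status(); P=pose(); np.savez('w10.npz',R=P[0],t=P[1])
im=r.capture('wrist'); cv2.imwrite('pics/w10.png',im[...,::-1])
t=r.capture('top'); cv2.imwrite('pics/top10.png',t[...,::-1])
s=r.capture('scene'); cv2.imwrite('pics/scene10.png',s[...,::-1])
cv2.imwrite('pics/w10z.png',cv2.resize(im[0:250,230:512,::-1],None,fx=2.4,fy=2.4,interpolation=cv2.INTER_CUBIC))
cv2.imwrite('pics/w10y.png',cv2.resize(im[210:350,370:512,::-1],None,fx=4,fy=4,interpolation=cv2.INTER_CUBIC))
```

```text
t 12.75 w 11.5 tcp [ 568.662 -179.499    4.298] sq in rail [-0.886 -0.273] yaw rel deg 0.21 tilt [-0.003 -0.005]
F world [ -7.252 -11.542  -1.234] F rail [ -7.019 -11.685] M [-1.96   1.081 -0.034]
```

View pics/w10z.png

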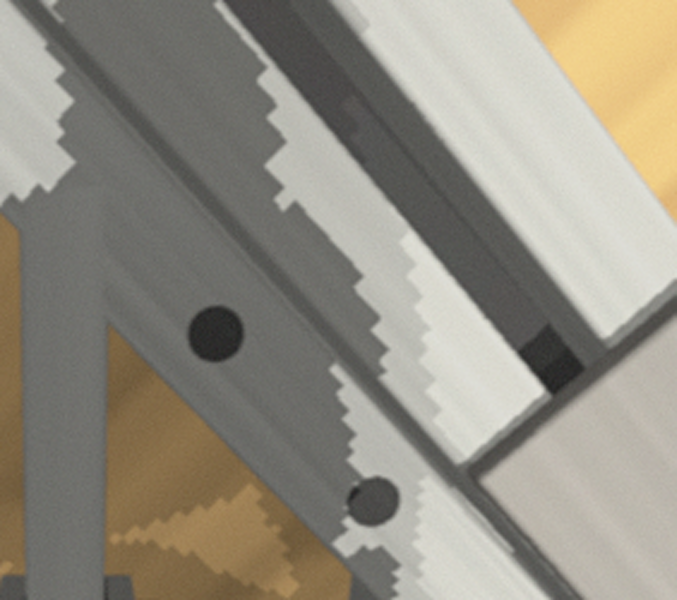

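View pics/w10y.png

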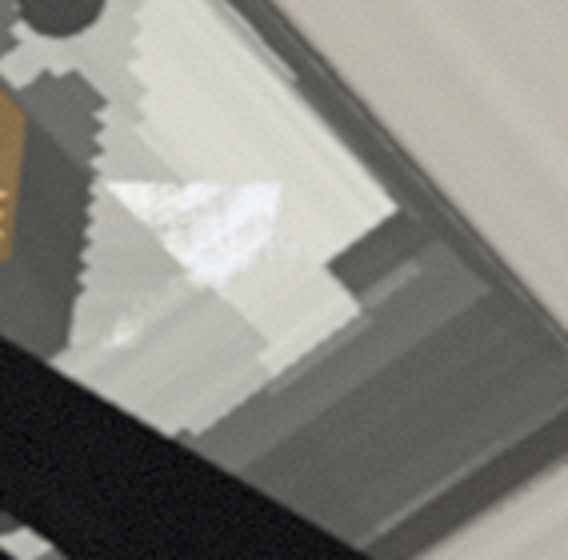

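Run:
```python
from h import *
im=cv2.imread('pics/w10.png')[...,::-1].copy(); d=np.load('w10.npz'); P=(d['R'],d['t'])
V=im.max(2); vis=im[...,::-1].copy()
def z(x,y): return (230+x/2.4,y/2.4)
E={'up_out':(z(522,8),z(665,200),40,None),'slot_out':(z(345,12),z(590,325),40,V),'up_in':(z(290,280),z(455,460),40,V),
'up_in_dark':(z(75,22),z(250,225),40,V),'sq_edge':(z(50,35),z(310,330),20,V),'sq_edge2':(z(350,370),z(540,580),20,V)}
for k,(a,b,h,ch) in E.items():
    p=subedge(im,a,b,w=4,n=80,ch=ch); L=fitline(ray_plane('wrist',p,h,P)); an=np.degrees(np.arctan2(L[1][1],L[1][0]))
    rel=Rr.T@(L[0]-C)
    print(k,'rel rail deg %.2f'%(an+1.15),'rail pos',rel,'y at x=-50: %.2f'%(rel[1]+(-50-rel[0])*np.tan(np.radians(an+1.15))),'res %.2f'%L[2])
    for q in p: cv2.circle(vis,tuple(int(round(x)) for x in q),0,(0,0,255),-1)
cv2.imwrite('pics/w10v.png',cv2.resize(vis[0:300,230:512],None,fx=2,fy=2))
```

```text
up_out rel rail deg 0.05 rail pos [-87.524  38.919] y at x=-50: 38.95 res 0.03
slot_out rel rail deg 0.09 rail pos [-92.992  23.776] y at x=-50: 23.84 res 0.04
up_in rel rail deg 0.07 rail pos [-71.216  -0.451] y at x=-50: -0.43 res 0.05Traceback (most recent call last):
  File "<stdin>", line 8, in <module>
  File "h.py", line 38, in fitline
    vx,vy,x0,y0=cv2.fitLine(P.reshape(-1,1,2),cv2.DIST_HUBER,0,0.01,0.01).ravel()
                ~~~~~~~~~~~^^^^^^^^^^^^^^^^^^^^^^^^^^^^^^^^^^^^^^^^^^^^^^
cv2.error: OpenCV(4.12.0) /io/opencv/modules/imgproc/src/linefit.cpp:50: error: (-215:Assertion failed) count > 0 in function 'fitLine2D_wods'
```

The upright is now within about 0.1° of square to the rail (it was 3.8°), and its inner face is at y ≈ -0.4, which agrees with the hard stop. I'll add a little push toward the rail and check the square's own edge.

apply_moves --steps "0 -0.4 0.4 0 0 0 0;0 -0.5 0.5 0 0 0 0;0 -0.5 0.5 0 0 0 0;0 -0.5 0.5 0 0 0 0;0 -0.5 0.5 0 0 0 0;0 -0.5 0.5 0 0 0 0"

```text
clock: 13.4
eef_pos: [568.7, -179.5, 4.3]
tool_rot: [[-0.693, 0.721, -0.003], [0.721, 0.693, -0.005], [-0.001, -0.006, -1.0]]
ft_force: [-9.2, -12.9, 0.6]
width: 11.5
```

Run:
```python
from h import *
status(); P=pose(); 
im=r.capture('wrist'); cv2.imwrite('pics/w11.png',im[...,::-1]); s=r.capture('scene'); cv2.imwrite('pics/scene11.png',s[...,::-1])
cv2.imwrite('pics/scene11z.png',cv2.resize(s[90:260,80:320,::-1],None,fx=3,fy=3,interpolation=cv2.INTER_CUBIC))
t=r.capture('top'); cv2.imwrite('pics/top11.png',t[...,::-1])
V=im.max(2).astype(np.float32); vis=im[...,::-1].copy()
def z(x,y): return (230+x/2.4,y/2.4)
E={'up_out':(z(522,8),z(665,200),40,None,2),'up_in':(z(290,280),z(455,460),40,V,2),'sq_edge_bright':(z(440,470),z(520,562),20,V,1),'sq_edge_dark':(z(50,35),z(310,330),20,V*8,0.5)}
for k,(a,b,h,ch,_) in E.items():
    p=subedge(im,a,b,w=3,n=80,ch=ch)
    if len(p)<5: print(k,'none'); continue
    L=fitline(ray_plane('wrist',p,h,P)); an=np.degrees(np.arctan2(L[1][1],L[1][0]))
    rel=Rr.T@(L[0]-C)
    print(k,len(p),'rel rail deg %.2f'%(an+1.15),'rail pos',rel,'res %.2f'%L[2])
    for q in p: cv2.circle(vis,tuple(int(round(x)) for x in q),0,(0,0,255),-1)
cv2.imwrite('pics/w11v.png',cv2.resize(vis[0:300,230:512],None,fx=2,fy=2))
```

```text
t 13.40 w 11.5 tcp [ 568.707 -179.488    4.307] sq in rail [-0.861 -0.249] yaw rel deg 0.22 tilt [-0.001 -0.006]
F world [ -9.244 -12.908   0.648] F rail [ -8.983 -13.091] M [-1.948  1.502 -0.037]
up_out 80 rel rail deg 0.08 rail pos [-87.674  38.935] res 0.03
up_in 42 rel rail deg -0.19 rail pos [-74.619  -0.456] res 0.05
sq_edge_bright 80 rel rail deg 0.73 rail pos [-37.738   0.142] res 0.22
sq_edge_dark 80 rel rail deg 0.08 rail pos [-109.291    0.23 ] res 0.04
```

View pics/w11v.png

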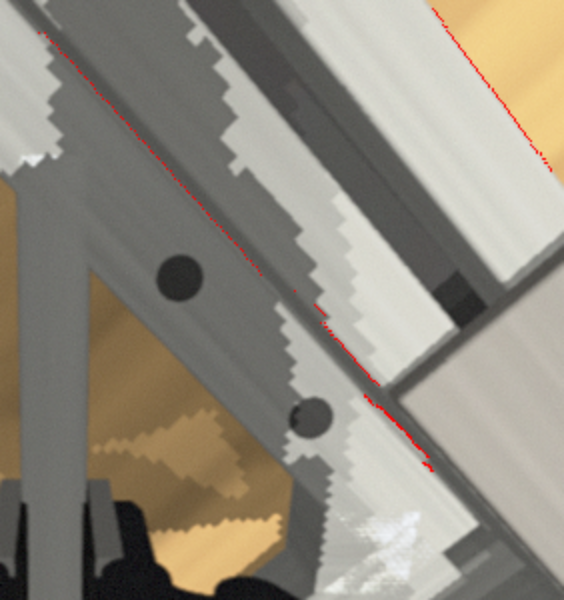

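View pics/scene11z.png

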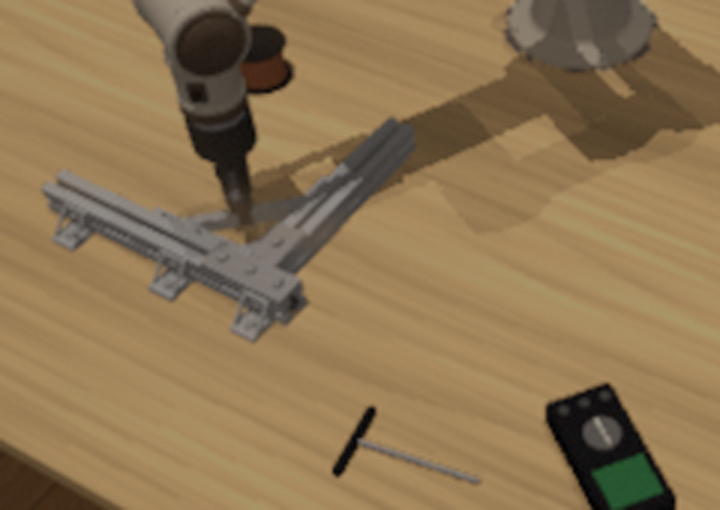

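View pics/top11.png

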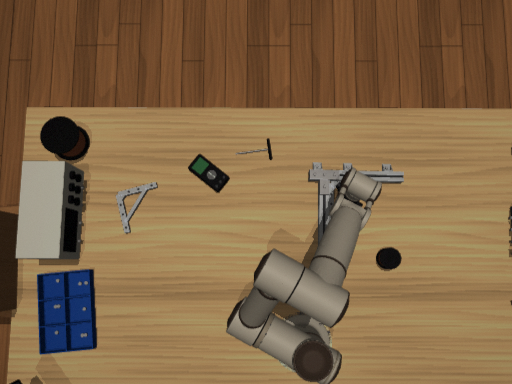

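The square's long edge and the upright's outer edge both read 0.08° relative to the rail. The short sq_edge_bright fit read 0.73°, but it is only a short segment with a noisy fit. The spool, meter and hex key have not moved in the top and scene views. Force is steady at about 9 N on the rail and 13 N on the upright, so I'll hand in.

```bash
python3 -c "
from h import *
status(); r.close_job()"
```

```text
t 13.55 w 11.5 tcp [ 568.674 -179.455    4.268] sq in rail [-0.9   -0.212] yaw rel deg 0.23 tilt [-0.001 -0.006]
F world [ -9.118 -11.965   0.413] F rail [ -8.876 -12.146] M [-1.954  1.464 -0.051]
the job is handed in; nothing more can be done
```

I gripped the near square by its brace and carried it over the upright. I lowered it into the corner, pressed it on the rail, and slid it along until it stopped hard against the upright. I handed in at 13.55 s, still gripping (90 N commanded) and pressing.

- **Upright:** its outer edge measured 0.08° (about 0.0014 rad) off square to the rail, down from about 3.8°.
- **Square:** its long edge measured 0.08° off the rail. It sits about 0.9 mm from home in x and 0.2 mm in y, within the calibration error, with the tool tilted about 0.006 rad.
- **Push:** the wrist force was about 9 N against the rail and 12 N against the upright. It did not separate the contact forces, and the upright figure includes some friction.
- **Bystanders:** the spool, meter and hex key looked unmoved in the top view. I compared them by eye and did not measure them.

**Readings that disagreed:**
- The jaw direction implied a square yaw of 0.23° (0.004 rad), against 0.08° from the picture.
- A short-segment fit of the square's edge gave 0.73°, and a partial fit of the upright's inner edge gave -0.19°. I set both aside as too short or sparse.
- The overhead camera was off by about 5 mm in y from the wrist camera, by the same amount for the square and the frame.

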